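Hold the treat dispenser's bayonet lid at its half-turn

ROBOT

A 6-joint arm with a two-finger parallel gripper is mounted at the origin on the work surface. World frame = base frame: x ahead of the robot, y to its left, z up, the work surface at z = 0. Lengths are in m, angles in rad, forces in N, time in s.
With the tool pointing down it reaches from about 0.3 to 0.75 m from the base axis. Payload 8.5 kg.
Tool frame: the origin (TCP) lies at the centre of the arm's flange, where the gripper is bolted on; the fingertips stand 173 mm ahead of it and the grasp point (between the pads) lies 155 mm ahead of it (pinch_z is the distance from the TCP to the grasp point, in m); y points along the fingers, z is the direction in which the jaws open and shut, and the axes are right-handed (so a half turn about y gives the same grasp; the last joint's range is limited). The gripper opens to 85 mm and grips with 20 to 120 N. Pads are 22 mm wide; open, the fingers measure 114 mm over their backs; the gripper's body (76 mm by 85 mm) begins 54 mm behind the grasp point. The pads swing forward as they close: fully open they stand 13 mm farther back than shut.
Start: joints at [1.097, 0.381, 1.297, -0, 1.464, -0.215], TCP at [0.141, 0.532, 0.405] pointing down, gripper open.
Joint ranges: [-3.11, 3.11], [-0.89, 2.33], [0.22, 2.48], [-1.42, 4.56], [0.17, 2.85], [-2.88, 2.88]. Speed limits (rad/s): [2.39, 2.39, 3.14, 3.14, 3.14, 3.14].

INTERFACE

Orientations are given as a rotation vector (axis times angle).
In Python, from bench import * gives the robot as it stands.
- The arm moves only by the tool servo_tool, never from a script. Its argument "series" is a list of rows, each an object of numbers: "claw": the closure, from 0 (fully open) to 1 (shut); "tx", "ty", "tz": the shift along the world's x, y, z in mm; "ax", "ay", "az": the turn, a rotation vector about the world's x, y, z in degrees. In form: [{"claw": .., "tx": .., "ty": .., "tz": .., "ax": .., "ay": .., "az": ..}, ...]. A call has 1 to 10 rows; each row is the pose to reach, as a shift and turn from the pose commanded when the call began; what a row does not reach only later rows make up. A row lasts 1/12 s, in which the tool goes at most 41.7 mm and 7.16 degrees, less where a joint would pass 70% of its speed; a pose out of reach is approached as far as the arm can. A call with a gripper value outside its range is refused whole. The fingers move at their own pace and stop on an object; the grip force is fixed at half the most. Time passes only in rows, so rows that repeat a pose let the fingers close. It gives the time, the measured TCP pose, the force and the opening at its end, in the units of the state.
- state(): the state, without advancing time (a new reading comes with each control period).
- read_camera(name): name is "scene" or "top" or "wrist"; returns (picture, depth): 420x560x3 uint8, blue, green, red; 420x560 float32, m along the optical axis (not along the pixel's ray), 0 where there is no reading.
- camera_model(name): a dict with "K" (3x3 intrinsics, pixels), "eye" and "attitude" of the camera in the world; the wrist camera has in their place "T_tool_cam" (4x4, takes a point from camera to tool coordinates, whose origin is the TCP and whose axes are the tool frame's). Camera axes: x right, y down, z forward; pixel columns grow to the right and rows downward; lengths in m; the calibration is good to about 2 mm. A picture is of the moment at which its call begins: read the wrist's pose just before it. camera_model takes no time and is no camera call.
- sign_off(): hands the job in, once; it reports no verdict.
The state is a dict: "time": time; "joint_positions": joint angles; "qd": joint speeds; "joint_efforts": joint torques, N m; "position": TCP position; "orientation": TCP orientation; "ft_force": force on the tool from outside, world axes, zero at the start; "ft_torque": the same for the moment, N m; "width": opening from 0.0 (shut) to 1.0 (fully open).
Only numpy, scipy, OpenCV 4.12 (cv2) and the standard library are available. Lean on these libraries where they do the work, as an engineer would, in place of code of your own. Each camera call takes 0.05 s, during which the arm holds its last target. There are 200 camera calls.

TASK

First screw the winged refill cap on the treat dispenser clockwise fully home. Then put the loose bayonet lid into the dispenser's mouth, lugs through the two slots, and twist it clockwise against its spring to the half-turn (bar in line with the two dash marks, square to the front), never on to the lock click. Finish while still gripping and holding it there, and leave brushes, comb and canister where they are.

Things in the scene. Friction and masses are not known exactly. Their poses are not given: they have to be found in the camera images.
- dispenser: White plastic treat dispenser fixed to the table: box 130 mm deep (x), 240 wide (y), flat deck 110 mm above the table. Origin at the centre of its underside, z up; its front (-x, chute and button) roughly faces the robot. Mouth in the deck at y = -60 mm, refill cap at y = +60. Black dashes before and behind the mouth, on its own x line, mark the half-turn; two black squares on a diagonal mark the lock.
- mouth (a point): Centre of the mouth at deck level, 110 mm above the table; axes as the dispenser's. Round hole 54 mm across in a 10 mm thick ring, with two opposite straight slots 16 mm wide that reach 36 mm from the centre, on the line 45 degrees counter-clockwise (from above) of the dispenser's x axis. Below the ring a wider well, 18 mm deep, holds a sprung carrier.
- cap_axis (a point): Point on the refill cap's upright turning axis, level with its wing's top, 149 mm above the table. Captive white cap 46 mm across, its top face 123 mm above the table; on it an upright wing 42 mm long, 12 thick, 26 high. Axes as the dispenser's; they do not turn with the cap.
- cap (a joint): Turn of the refill cap, rad: 0 = screwed home on its stop, wing along the dispenser's x axis; grows counter-clockwise from above as it is loosened, up to 1.5. It starts loose by 0.8 to 1.3; it does not rise; light friction (0.03 N m), stays where it is left.
- carrier (a joint): Turn of the sprung carrier under the mouth, rad, clockwise from above. 0 at rest; the lid's lugs pick it up after turning some 0.1 rad from the slots (lid at the half-turn, 0.785 rad from the slots: reads about 0.7). The lock clicks from 1.15 up. The spring pushes back with 0.03 N m at first, 0.1 N m at the half-turn: a released lid turns back.
- lid: Loose white bayonet lid, 90 g, upright on the table. Origin under the plug's centre, x along its grip bar, z up. Plug 48 mm across, 18 high; flange 72 across, z 18 to 22; bar 60 long (x), 14 thick (y), z 22 to 50. Two lugs under the bar's ends (+x, -x), 11 wide, reach 32.5 from the axis, z 0 to 6. Same after half a revolution. Seated: flange on the deck, origin 92 mm above the table.
- canister: Closed white ceramic canister, 94 mm across, 122 mm high with its knob; origin under its centre. Not to be disturbed.
- slicker_brush: Coral plastic slicker brush lying flat, about 165 mm long, 90 mm wide head, 22 mm high; origin near its middle where handle meets head, head towards its +x. Not to be disturbed.
- comb: Steel comb lying flat, 190 mm long (x), 35 mm wide, 6 mm high; origin at its middle. Not to be disturbed.
- bristle_brush: Oval beechwood bristle brush, bristles down, 116 mm by 60 mm, 26 mm high; origin at its centre underneath. Not to be disturbed.
There are look-alikes about, which are no part of the job. Several things look just like the lid: the one meant starts farthest to the robot's right.

How it is judged:
By the outcome, as a careful person would: the job done as asked, in the order asked, and still so for the second after the job is handed in, while the arm keeps its last pose, push and grip.
It also fails if it takes over 54 s, if anything falls off the work surface, if the arm or the gripper's body presses on something with over 40 N, if the wrist force passes 120 N, or if a joint passes its speed limit or range.

## Working session

There is one attempt and no reset: what is moved stays moved. The work goes in short steps, Python scripts to look and compute and a tool call to move; the robot and the scene stay as the last step left them, time stands still between calls to the robot, and variables do not carry over. Pictures are saved under pics/ and viewed, about 8 in all and at most 12, crops included, and the job is handed in when it is done.

Besides the shell and the picture viewer there is one more tool, called after "Request:" as name(argument=value, ...), one argument or row to a line, values as JSON. servo_tool: Moves the arm, as the interface text tells. Its arguments: {"type":"object","properties":{"series":{"type":"array"}},"required":["series"]}

```bash
mkdir -p pics; ls
python3 - <<'E'
from bench import *
import cv2,numpy as np
s=state();print(s)
for n in ("top","scene"):
    p,d=read_camera(n);cv2.imwrite(f"pics/{n}.png",p);np.save(f"{n}.npy",d);m=camera_model(n);print(n,m)
print(camera_model("wrist"))
E
```

```text
pics
{'time': 0.0, 'joint_positions': array([ 1.09672147e+00,  3.81227620e-01,  1.29828114e+00, -3.36034450e-06,
        1.46359175e+00, -2.15311845e-01]), 'qd': array([ 1.95906318e-03,  9.61450391e-05,  6.47494312e-04, -5.00667006e-04,
        4.46833323e-05,  2.43388903e-05]), 'joint_efforts': array([-1.54144880e-03, -4.48451257e+01, -2.31279463e+01, -2.58845639e-04,
        4.75619177e-03, -9.93647404e-06]), 'position': array([0.14072645, 0.53164941, 0.40408773]), 'orientation': array([-1.56265658,  0.20356751, -0.20277012]), 'ft_force': array([-0.21221245, -0.68846383, -0.01068966]), 'ft_torque': array([-0.04910764, -0.00959826,  0.01933956]), 'width': 0.9961257067102195}
top {'K': array([[478.98955302,   0.        , 275.78752751],
       [  0.        , 478.98955302, 200.33644058],
       [  0.        ,   0.        ,   1.        ]]), 'eye': array([ 0.43494254, -0.03003399,  1.43905608]), 'attitude': array([-2.15294416,  2.18425441, -0.09274665])}
scene {'K': array([[393.03360775,   0.        , 283.52030556],
       [  0.        , 393.03360775, 205.8316549 ],
       [  0.        ,   0.        ,   1.        ]]), 'eye': array([ 1.3047254 , -0.1969403 ,  0.95676051]), 'attitude': array([-1.94663571, -1.56423511,  0.59684615])}
{'K': array([[362.36704591,   0.        , 281.25471732],
       [  0.        , 362.36704591, 214.05437126],
       [  0.        ,   0.        ,   1.        ]]), 'T_tool_cam': array([[ 1.37685356e-03,  9.59444203e-01,  2.81895240e-01,
        -7.23323931e-02],
       [-2.61120272e-05, -2.81895473e-01,  9.59445122e-01,
         2.96839974e-02],
       [ 9.99999052e-01, -1.32837629e-03, -3.63075754e-04,
        -1.18776404e-06],
       [ 0.00000000e+00,  0.00000000e+00,  0.00000000e+00,
         1.00000000e+00]])}
```

View pics/top.png

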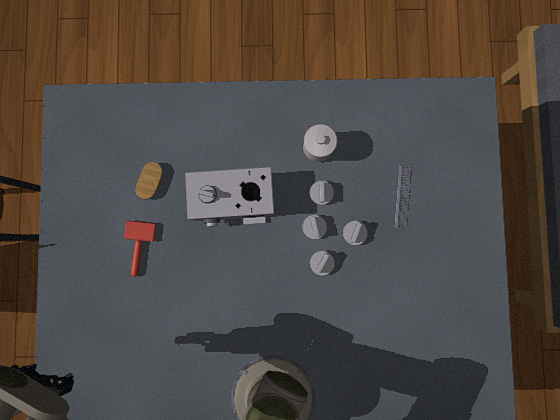

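View pics/scene.png

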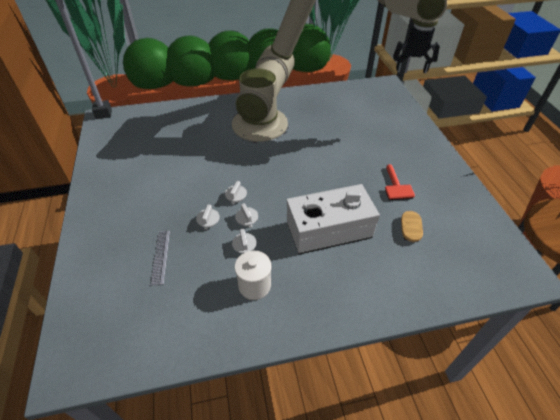

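The top view shows the dispenser at px (230,193), its mouth at (250,191) and the cap at (208,194). Four lid look-alikes are at (322,192), (315,227), (355,233) and (322,263). The rightmost, (355,233), is the target. Next I measure by depth.

```bash
cat > h.py <<'E'
from bench import *
import cv2,numpy as np
from scipy.spatial.transform import Rotation as R
def cam(n,s=None):
    m=camera_model(n)
    if n!="wrist": return m["K"],R.from_rotvec(m["attitude"]).as_matrix(),m["eye"]
    T=m["T_tool_cam"];Rt=R.from_rotvec(s["orientation"]).as_matrix()
    return m["K"],Rt@T[:3,:3],Rt@T[:3,3]+s["position"]
def cloud(n,d,s=None):
    K,A,e=cam(n,s);v,u=np.mgrid[:d.shape[0],:d.shape[1]]
    P=np.stack([(u-K[0,2])/K[0,0]*d,(v-K[1,2])/K[1,1]*d,d],-1)@A.T+e
    P[d==0]=np.nan;return P
def ray(n,uv,z,s=None):
    K,A,e=cam(n,s);r=np.linalg.inv(K)@np.c_[np.atleast_2d(uv),np.ones(len(np.atleast_2d(uv)))].T
    r=(A@r).T;return e+r*((z-e[2])/r[:,2])[:,None]
def rect(P,lo,hi,box):
    x0,x1,y0,y1=box
    m=(P[...,2]>lo)&(P[...,2]<hi)&(P[...,0]>x0)&(P[...,0]<x1)&(P[...,1]>y0)&(P[...,1]<y1)
    q=P[m];c,sz,a=cv2.minAreaRect((q[:,:2]*1000).astype(np.float32));w=cv2.boxPoints((c,sz,a))
    e=w[1]-w[0];f=w[2]-w[1];l=e if np.hypot(*e)>np.hypot(*f) else f
    return dict(n=int(m.sum()),c=np.round(c,1),mean=np.round(q.mean(0)*1000,1),size=np.round(sorted(sz),1),long_deg=round(float(np.degrees(np.arctan2(l[1],l[0]))%180),1))
E
python3 - <<'E'
from h import *
d=np.load("top.npy");P=cloud("top",d)
for u,v in [(230,180),(250,191),(208,194),(355,233),(322,192),(315,227),(322,263),(320,143),(405,195),(300,80)]: print((u,v),np.round(P[v,u]*1000,1))
D=P[175,225];b=(D[0]-.2,D[0]+.2,D[1]-.25,D[1]+.25)
print("deck",rect(P,.1,.119,b)); 
C=P[194,208];print("wing",rect(P,.135,.16,(C[0]-.05,C[0]+.05,C[1]-.05,C[1]+.05)))
print("captop",rect(P,.117,.130,(C[0]-.05,C[0]+.05,C[1]-.05,C[1]+.05)))
for u,v in [(355,233),(322,192),(315,227),(322,263)]:
    L=P[v,u];bb=(L[0]-.06,L[0]+.06,L[1]-.06,L[1]+.06)
    bb=(L[0]-.045,L[0]+.045,L[1]-.045,L[1]+.045)
    print("lid",rect(P,.035,.06,bb),rect(P,.012,.03,bb))
E
```

```text
(230, 180) [620.4 108.8 108.5]
(250, 191) [592.1  54.8  77.7]
(208, 194) [577.1 164.1 151.3]
(355, 233) [ 468.7 -247.1   42.7]
(322, 192) [ 589.  -153.2   51.7]
(315, 227) [ 487.6 -131.1   46.4]
(322, 263) [ 384.  -148.2   55.2]
(320, 143) [ 719.2 -144.7  120.3]
(405, 195) [ 581.8 -407.5    0. ]
(300, 80) [943.1 -97.9   2. ]
deck {'n': 3641, 'c': array([610.4,  39.8]), 'mean': array([591.9, 102.1, 109.3]), 'size': array([191.7, 419.9]), 'long_deg': 110.0}
wing {'n': 72, 'c': array([581.1, 172.5]), 'mean': array([581. , 172.3, 147.5]), 'size': array([12.1, 41.4]), 'long_deg': 73.2}
captop {'n': 148, 'c': array([585.9, 164.1]), 'mean': array([580.6, 171.5, 122.4]), 'size': array([46.9, 81. ]), 'long_deg': 118.7}
lid {'n': 112, 'c': array([ 470. , -249.2]), 'mean': array([ 470.3, -248.2,   48.2]), 'size': array([14.6, 59.4]), 'long_deg': 159.4} {'n': 344, 'c': array([ 470.9, -249. ]), 'mean': array([ 470.1, -247.7,   21.8]), 'size': array([68., 69.]), 'long_deg': 89.2}
lid {'n': 104, 'c': array([ 590.7, -152.8]), 'mean': array([ 590.9, -152.5,   48.3]), 'size': array([14.7, 56.1]), 'long_deg': 0.8} {'n': 345, 'c': array([ 591. , -153.3]), 'mean': array([ 590.4, -152.4,   21.6]), 'size': array([69.8, 71.4]), 'long_deg': 89.5}
lid {'n': 104, 'c': array([ 489.8, -129.9]), 'mean': array([ 489.3, -129.4,   48.3]), 'size': array([14.4, 59.3]), 'long_deg': 12.9} {'n': 351, 'c': array([ 490.1, -129.9]), 'mean': array([ 489.5, -129.2,   22. ]), 'size': array([68.7, 69.5]), 'long_deg': 133.9}
lid {'n': 107, 'c': array([ 383.6, -149.4]), 'mean': array([ 383.7, -149. ,   49.1]), 'size': array([14.3, 59.2]), 'long_deg': 150.6} {'n': 359, 'c': array([ 382.8, -149.7]), 'mean': array([ 383.5, -148.7,   21.7]), 'size': array([68.1, 70. ]), 'long_deg': 179.3}
```

Run:
```python
from h import *
d=np.load("top.npy");P=cloud("top",d)
print("deck",rect(P,.1,.119,(.5,.72,-.045,.26)))
s=state()
x=P[...];m=(P[...,2]>.1)&(P[...,2]<.119)&(P[...,0]>.5)&(P[...,0]<.72)&(P[...,1]>-.045)&(P[...,1]<.26)
c,sz,a=cv2.minAreaRect((P[m][:,:2]*1000).astype(np.float32));print(np.round(cv2.boxPoints((c,sz,a)),1))
# mouth hole: deep pixels inside
q=(P[...,2]<.1)&(np.hypot(P[...,0]-.592,P[...,1]-.055)<.045);print("hole",q.sum(),P[q].mean(0)*1000)
im=cv2.imread("pics/top.png");cv2.imwrite("pics/crop.png",cv2.resize(im[155:240,175:285],None,fx=7,fy=7,interpolation=cv2.INTER_CUBIC))
Rt=R.from_rotvec(s["orientation"]).as_matrix();print(Rt.round(3))
```

```text
deck {'n': 3438, 'c': array([584.7, 113.2]), 'mean': array([583.7, 114.9, 109.6]), 'size': array([130.8, 240.3]), 'long_deg': 93.0}
[[513.1 229.8]
 [525.7 -10.2]
 [656.3  -3.3]
 [643.7 236.6]]
hole 322 [590.17814771  54.39089182  81.44077873]
[[ 0.967 -0.001  0.256]
 [-0.256 -0.001  0.967]
 [-0.    -1.    -0.001]]
```

View pics/crop.png

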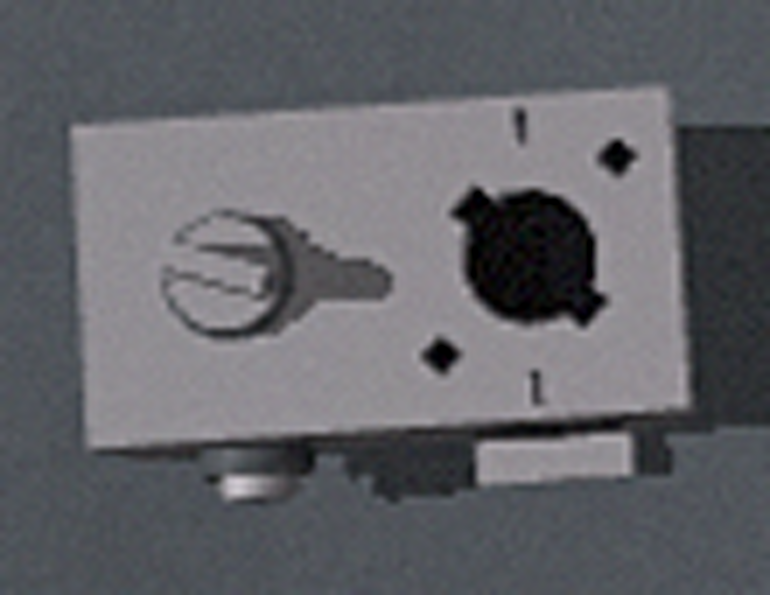

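The crop shows slots running upper-left to lower-right at 45° ccw of the dashes. The wing is turned about 70° ccw from home, with the shadow to its right. Computed results:

| Item | Position (mm) | Angle |
|---|---|---|
| Dispenser | centre (584.7, 113.2), size 130.8×240.3 | yaw 3.0° |
| Mouth | (587.8, 53.3) | slots at 48° |
| Cap axis | (581.4, 172.8) | wing at 73.2°, loose by 1.22 rad |
| Lid | (470, −248.5) | bar at 159.4° |

All of these match the given sizes.

Request:
servo_tool(
  series=[
    {"claw": 0,"tx": 441,"ty": -359,"tz": -24,"az": -92},
    {"claw": 0,"tx": 441,"ty": -359,"tz": -24,"az": -92},
    {"claw": 0,"tx": 441,"ty": -359,"tz": -24,"az": -92},
    {"claw": 0,"tx": 441,"ty": -359,"tz": -24,"az": -92},
    {"claw": 0,"tx": 441,"ty": -359,"tz": -24,"az": -92},
    {"claw": 0,"tx": 441,"ty": -359,"tz": -24,"az": -92},
    {"claw": 0,"tx": 441,"ty": -359,"tz": -24,"az": -92},
    {"claw": 0,"tx": 441,"ty": -359,"tz": -24,"az": -92},
    {"claw": 0,"tx": 441,"ty": -359,"tz": -24,"az": -92},
    {"claw": 0,"tx": 441,"ty": -359,"tz": -24,"az": -92},
  ],
)

```text
invalid input
```

Run:
```python
from h import *
s=state();Rt=R.from_rotvec(s["orientation"]).as_matrix()
print(s["time"],s["position"],np.degrees(np.arctan2(Rt[1,2],Rt[0,2])))
```

```text
0.1 [0.14074871 0.53163715 0.40418156] 75.16762724336775
```

Request:
servo_tool(
  series=[
    {"claw": 0,"tx": 441,"ty": -359,"tz": -24,"ax": 0,"ay": 0,"az": -92},
    {"claw": 0,"tx": 441,"ty": -359,"tz": -24,"ax": 0,"ay": 0,"az": -92},
    {"claw": 0,"tx": 441,"ty": -359,"tz": -24,"ax": 0,"ay": 0,"az": -92},
    {"claw": 0,"tx": 441,"ty": -359,"tz": -24,"ax": 0,"ay": 0,"az": -92},
    {"claw": 0,"tx": 441,"ty": -359,"tz": -24,"ax": 0,"ay": 0,"az": -92},
    {"claw": 0,"tx": 441,"ty": -359,"tz": -24,"ax": 0,"ay": 0,"az": -92},
    {"claw": 0,"tx": 441,"ty": -359,"tz": -24,"ax": 0,"ay": 0,"az": -92},
    {"claw": 0,"tx": 441,"ty": -359,"tz": -24,"ax": 0,"ay": 0,"az": -92},
    {"claw": 0,"tx": 441,"ty": -359,"tz": -24,"ax": 0,"ay": 0,"az": -92},
    {"claw": 0,"tx": 441,"ty": -359,"tz": -24,"ax": 0,"ay": 0,"az": -92},
  ],
)

```text
time: 0.93
position: [0.4649, 0.2672, 0.3869]
orientation: [-1.235, 1.168, -1.168]
ft_force: [0.8, 1.4, -0.1]
width: 0.999
```

```bash
cat > st.py <<'E'
from h import *
s=state();Rt=R.from_rotvec(s["orientation"]).as_matrix()
print("t",round(s["time"],2),"pos",(s["position"]*1000).round(1),"jaw",np.degrees(np.arctan2(Rt[1,2],Rt[0,2])).round(2),"y",Rt[:,1].round(4),"F",s["ft_force"].round(1),"T",s["ft_torque"].round(2),"w",round(s["width"],3),"q",s["joint_positions"].round(2),"qdmax",abs(s["qd"]).max().round(2))
E
python3 st.py
```

```text
t 0.93 pos [464.9 267.2 386.9] jaw 3.19 y [-5.e-04 -0.e+00 -1.e+00] F [ 0.8  1.4 -0.1] T [ 0.03 -0.04  0.  ] w 0.999 q [0.3  0.37 1.37 0.   1.4  0.24] qdmax 0.82
```

Request:
servo_tool(
  series=[
    {"claw": 0,"tx": 116.5,"ty": -94.4,"tz": -7,"ax": 0,"ay": 0,"az": -20},
    {"claw": 0,"tx": 116.5,"ty": -94.4,"tz": -7,"ax": 0,"ay": 0,"az": -20},
    {"claw": 0,"tx": 116.5,"ty": -94.4,"tz": -7,"ax": 0,"ay": 0,"az": -20},
    {"claw": 0,"tx": 116.5,"ty": -94.4,"tz": -7,"ax": 0,"ay": 0,"az": -20},
    {"claw": 0,"tx": 116.5,"ty": -94.4,"tz": -7,"ax": 0,"ay": 0,"az": -20},
    {"claw": 0,"tx": 116.5,"ty": -94.4,"tz": -7,"ax": 0,"ay": 0,"az": -20},
  ],
)

```text
time: 1.43
position: [0.5809, 0.1734, 0.3791]
orientation: [-1.06, 1.42, -1.418]
ft_force: [-1.1, 0.0, 0.3]
width: 1.002
```

```bash
python3 st.py
python3 - <<'E'
from h import *
s=state();p,d=read_camera("wrist");cv2.imwrite("pics/w1.png",p);P=cloud("wrist",d,s)
f=np.isfinite(P[...,2]);print(f.mean(),np.nanmin(P[...,0]),np.nanmax(P[...,0]))
try: print("wing",rect(P,.138,.16,(.53,.63,.12,.225)))
except Exception as e: print(e)
E
```

```text
t 1.43 pos [580.9 173.4 379.1] jaw -16.56 y [-0.0017 -0.     -1.    ] F [-1.1  0.   0.3] T [ 0.03  0.04 -0.04] w 1.002 q [0.1  0.5  1.18 0.   1.47 0.38] qdmax 0.04
0.9960799319727891 0.22544883107117236 0.8532207053885702
wing {'n': 1465, 'c': array([584.9, 173.1]), 'mean': array([585.2, 174.9, 149.6]), 'size': array([11.9, 42. ]), 'long_deg': 73.3}
```

View pics/w1.png

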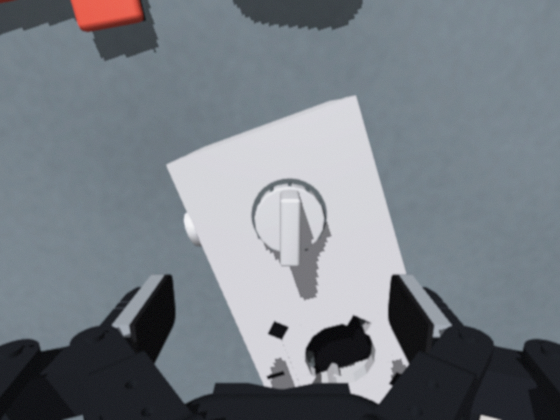

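The wrist view shows the wing at px (289,228), about 4 mm towards +jaw of the finger mid-plane (column 281.5). The mouth is at (338,350). I trust the wrist view across the jaws, so I shift by that amount and descend.

Request:
servo_tool(
  series=[
    {"claw": 0,"tx": 3.2,"ty": -0.5,"tz": -20,"ax": 0,"ay": 0,"az": 0},
    {"claw": 0,"tx": 3.2,"ty": -0.5,"tz": -40,"ax": 0,"ay": 0,"az": 0},
    {"claw": 0,"tx": 3.2,"ty": -0.5,"tz": -55,"ax": 0,"ay": 0,"az": 0},
    {"claw": 0,"tx": 3.2,"ty": -0.5,"tz": -68,"ax": 0,"ay": 0,"az": 0},
    {"claw": 0,"tx": 3.2,"ty": -0.5,"tz": -76,"ax": 0,"ay": 0,"az": 0},
    {"claw": 0,"tx": 3.2,"ty": -0.5,"tz": -76,"ax": 0,"ay": 0,"az": 0},
  ],
)

```text
time: 1.98
position: [0.5824, 0.1748, 0.3028]
orientation: [-1.063, 1.418, -1.416]
ft_force: [0.3, -0.2, 0.3]
width: 0.999
```

```bash
python3 st.py
python3 - <<'E'
from h import *
s=state();p,d=read_camera("wrist");cv2.imwrite("pics/w2.png",p);P=cloud("wrist",d,s)
try: print("wing",rect(P,.138,.16,(.55,.62,.14,.205)))
except Exception as e: print(e)
E
```

```text
t 1.98 pos [582.4 174.8 302.8] jaw -16.36 y [-3.e-03 -2.e-04 -1.e+00] F [ 0.3 -0.2  0.3] T [ 0.01 -0.03  0.  ] w 0.999 q [0.1  0.57 1.28 0.   1.29 0.38] qdmax 0.05
wing {'n': 3408, 'c': array([600.6, 168.1]), 'mean': array([586.8, 175.3, 149.4]), 'size': array([43.6, 45. ]), 'long_deg': 163.6}
```

View pics/w2.png

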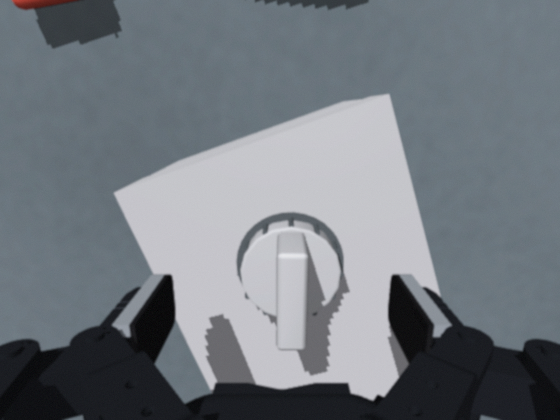

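The wing's top centre is at column 291, still about 3.5 mm off the finger midline (the last shift was only partly realised). I correct by that and close.

Request:
servo_tool(
  series=[
    {"claw": 0,"tx": 3.2,"ty": -1.7,"tz": -1,"ax": 0,"ay": 0,"az": 0},
    {"claw": 0,"tx": 3.2,"ty": -1.7,"tz": -1,"ax": 0,"ay": 0,"az": 0},
    {"claw": 1,"tx": 3.2,"ty": -1.7,"tz": -1,"ax": 0,"ay": 0,"az": 0},
    {"claw": 1,"tx": 3.2,"ty": -1.7,"tz": -1,"ax": 0,"ay": 0,"az": 0},
    {"claw": 1,"tx": 3.2,"ty": -1.7,"tz": -1,"ax": 0,"ay": 0,"az": 0},
    {"claw": 1,"tx": 3.2,"ty": -1.7,"tz": -1,"ax": 0,"ay": 0,"az": 0},
    {"claw": 1,"tx": 3.2,"ty": -1.7,"tz": -1,"ax": 0,"ay": 0,"az": 0},
    {"claw": 1,"tx": 3.2,"ty": -1.7,"tz": -1,"ax": 0,"ay": 0,"az": 0},
    {"claw": 1,"tx": 3.2,"ty": -1.7,"tz": -1,"ax": 0,"ay": 0,"az": 0},
  ],
)

```text
time: 2.78
position: [0.586, 0.1724, 0.3034]
orientation: [-1.061, 1.419, -1.416]
ft_force: [-5.5, 0.8, 5.5]
width: 0.126
```

```bash
python3 st.py
```

```text
t 2.78 pos [586.  172.4 303.4] jaw -16.44 y [-1.9e-03  2.0e-04 -1.0e+00] F [-5.5  0.8  5.5] T [ 0.14  0.9  -0.05] w 0.126 q [0.09 0.57 1.28 0.   1.3  0.38] qdmax 0.0
```

Request:
servo_tool(
  series=[
    {"claw": 1,"tx": -0.8,"ty": 0,"tz": 0,"ax": 0,"ay": 0,"az": -6},
    {"claw": 1,"tx": -0.8,"ty": 0,"tz": 0,"ax": 0,"ay": 0,"az": -12},
    {"claw": 1,"tx": -0.8,"ty": 0,"tz": 0,"ax": 0,"ay": 0,"az": -18},
    {"claw": 1,"tx": -0.8,"ty": 0,"tz": 0,"ax": 0,"ay": 0,"az": -24},
    {"claw": 1,"tx": -0.8,"ty": 0,"tz": 0,"ax": 0,"ay": 0,"az": -30},
    {"claw": 1,"tx": -0.8,"ty": 0,"tz": 0,"ax": 0,"ay": 0,"az": -36},
    {"claw": 1,"tx": -0.8,"ty": 0,"tz": 0,"ax": 0,"ay": 0,"az": -42},
    {"claw": 1,"tx": -0.8,"ty": 0,"tz": 0,"ax": 0,"ay": 0,"az": -48},
    {"claw": 1,"tx": -0.8,"ty": 0,"tz": 0,"ax": 0,"ay": 0,"az": -54},
    {"claw": 1,"tx": -0.8,"ty": 0,"tz": 0,"ax": 0,"ay": 0,"az": -60},
  ],
)

```text
time: 3.62
position: [0.5854, 0.1725, 0.3035]
orientation: [-0.245, 2.099, -2.098]
ft_force: [-2.2, 0.6, 2.7]
width: 0.122
```

```bash
python3 st.py
```

```text
t 3.62 pos [585.4 172.5 303.5] jaw -76.72 y [-6.e-04  5.e-04 -1.e+00] F [-2.2  0.6  2.7] T [0.15 0.43 0.05] w 0.122 q [0.09 0.57 1.28 0.   1.29 1.43] qdmax 1.25
```

Request:
servo_tool(
  series=[
    {"claw": 1,"tx": 0,"ty": 0,"tz": 0,"ax": 0,"ay": 0,"az": -4},
    {"claw": 1,"tx": 0,"ty": 0,"tz": 0,"ax": 0,"ay": 0,"az": -8},
    {"claw": 1,"tx": 0,"ty": 0,"tz": 0,"ax": 0,"ay": 0,"az": -10},
    {"claw": 1,"tx": 0,"ty": 0,"tz": 0,"ax": 0,"ay": 0,"az": -11},
    {"claw": 1,"tx": 0,"ty": 0,"tz": 0,"ax": 0,"ay": 0,"az": -11},
  ],
)

```text
time: 4.03
position: [0.5854, 0.1725, 0.3034]
orientation: [-0.05, 2.199, -2.198]
ft_force: [-3.9, 2.8, 4.6]
width: 0.125
```

```bash
python3 st.py
```

```text
t 4.03 pos [585.4 172.5 303.4] jaw -87.42 y [-5.e-04  5.e-04 -1.e+00] F [-3.9  2.8  4.6] T [0.29 0.69 0.1 ] w 0.125 q [0.09 0.57 1.28 0.   1.29 1.62] qdmax 0.03
```

Request:
servo_tool(
  series=[
    {"claw": 1,"tx": 0,"ty": 0,"tz": 0,"ax": 0,"ay": 0,"az": -1},
    {"claw": 1,"tx": 0,"ty": 0,"tz": 0,"ax": 0,"ay": 0,"az": -2},
    {"claw": 1,"tx": 0,"ty": 0,"tz": 0,"ax": 0,"ay": 0,"az": -2},
  ],
)

```text
time: 4.28
position: [0.5854, 0.1726, 0.3035]
orientation: [-0.013, 2.216, -2.216]
ft_force: [-4.7, 1.4, 5.3]
width: 0.125
```

```bash
python3 st.py
```

```text
t 4.28 pos [585.4 172.6 303.5] jaw -89.37 y [-5.e-04  2.e-04 -1.e+00] F [-4.7  1.4  5.3] T [0.33 0.76 0.88] w 0.125 q [0.09 0.57 1.28 0.   1.29 1.65] qdmax 0.02
```

Tz rose from 0.10 to 0.88 N m over the last 2°, so the cap is on its stop. I open, rise and look.

Request:
servo_tool(
  series=[
    {"claw": 0,"tx": 0,"ty": 0,"tz": 0,"ax": 0,"ay": 0,"az": 0},
    {"claw": 0,"tx": 0,"ty": 0,"tz": 0,"ax": 0,"ay": 0,"az": 0},
    {"claw": 0,"tx": 0,"ty": 0,"tz": 0,"ax": 0,"ay": 0,"az": 0},
    {"claw": 0,"tx": 0,"ty": 0,"tz": 15,"ax": 0,"ay": 0,"az": 0},
    {"claw": 0,"tx": 0,"ty": 0,"tz": 40,"ax": 0,"ay": 0,"az": 0},
    {"claw": 0,"tx": 0,"ty": -30,"tz": 80,"ax": 0,"ay": 0,"az": 0},
    {"claw": 0,"tx": 0,"ty": -60,"tz": 100,"ax": 0,"ay": 0,"az": 0},
    {"claw": 0,"tx": 0,"ty": -60,"tz": 120,"ax": 0,"ay": 0,"az": 0},
    {"claw": 0,"tx": 0,"ty": -60,"tz": 120,"ax": 0,"ay": 0,"az": 0},
    {"claw": 0,"tx": 0,"ty": -60,"tz": 120,"ax": 0,"ay": 0,"az": 0},
  ],
)

```text
time: 5.12
position: [0.5857, 0.1118, 0.4239]
orientation: [-0.007, 2.216, -2.216]
ft_force: [-0.3, 0.4, -0.8]
width: 1.002
```

```bash
python3 st.py
python3 - <<'E'
from h import *
s=state();p,d=read_camera("wrist");cv2.imwrite("pics/w3.png",p);P=cloud("wrist",d,s)
np.save("w3.npy",d)
try: print("wing",rect(P,.138,.16,(.54,.62,.14,.205)))
except Exception as e: print(e)
print("deck",rect(P,.1,.119,(.5,.7,-.045,.26)))
m=(P[...,2]>.105)&(P[...,2]<.114)
cv2.imwrite("pics/mask.png",m.astype(np.uint8)*255)
# deck rows/cols extents
g=np.where(m);print(g[0].min(),g[0].max(),g[1].min(),g[1].max())
E
```

```text
t 5.12 pos [585.7 111.8 423.9] jaw -89.5 y [ 2.3e-03 -1.0e-04 -1.0e+00] F [-0.3  0.4 -0.8] T [-0.   -0.02  0.04] w 1.002 q [-0.01  0.45  1.13 -0.    1.56  1.55] qdmax 0.05
wing {'n': 1167, 'c': array([584.8, 172.9]), 'mean': array([586.4, 171.8, 148.7]), 'size': array([12.6, 42. ]), 'long_deg': 2.7}
deck {'n': 40740, 'c': array([587.3, 112.9]), 'mean': array([592.6, 113. , 111.1]), 'size': array([130.8, 241.1]), 'long_deg': 92.9}
108 277 119 436
```

View pics/w3.png

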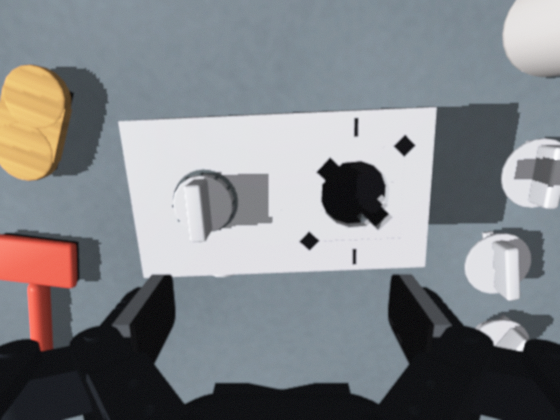

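The wing sits at 2.7° against the dispenser's 2.9°, so the cap is home. Mouth marks: dashes at px (356,127) and (354,256), squares at (404,145) and (309,240). I locate the mouth from those four marks and plan the lid move.

```bash
cat > marks.py <<'E'
from h import *
def marks(img,s,guess,z=.11):
    g=cv2.cvtColor(img,cv2.COLOR_BGR2GRAY);out=[]
    for u,v in guess:
        w=g[v-14:v+15,u-14:u+15];n,l,st,c=cv2.connectedComponentsWithStats((w<110).astype(np.uint8))
        k=min(range(1,n),key=lambda i:np.hypot(*(c[i]-14)));out.append([c[k][0]+u-14,c[k][1]+v-14])
    return ray("wrist",np.array(out),z,s)*1000
E
python3 - <<'E'
from marks import *
s=state();img=cv2.imread("pics/w3.png")
m=marks(img,s,[(356,127),(354,256),(404,145),(309,240)]);print(m.round(1))
print("mid dash",m[:2].mean(0),"mid sq",m[2:].mean(0),"dash dir",np.degrees(np.arctan2(*(m[0]-m[1])[1::-1])),"sq dir",np.degrees(np.arctan2(*(m[2]-m[3])[1::-1])))
E
```

```text
[[643.1  56.2 110. ]
 [537.1  50.9 110. ]
 [629.5  18.1 110. ]
 [550.8  89.3 110. ]]
mid dash [590.13158611  53.53519758 110.        ] mid sq [590.15463731  53.67732179 110.        ] dash dir 2.8444655376061085 sq dir -42.13346884032712
```

Request:
servo_tool(
  series=[
    {"claw": 0,"tx": -112,"ty": -360,"tz": -94,"ax": 0,"ay": 0,"az": -21},
    {"claw": 0,"tx": -112,"ty": -360,"tz": -94,"ax": 0,"ay": 0,"az": -21},
    {"claw": 0,"tx": -112,"ty": -360,"tz": -94,"ax": 0,"ay": 0,"az": -21},
    {"claw": 0,"tx": -112,"ty": -360,"tz": -94,"ax": 0,"ay": 0,"az": -21},
    {"claw": 0,"tx": -112,"ty": -360,"tz": -94,"ax": 0,"ay": 0,"az": -21},
    {"claw": 0,"tx": -112,"ty": -360,"tz": -94,"ax": 0,"ay": 0,"az": -21},
    {"claw": 0,"tx": -112,"ty": -360,"tz": -94,"ax": 0,"ay": 0,"az": -21},
    {"claw": 0,"tx": -112,"ty": -360,"tz": -94,"ax": 0,"ay": 0,"az": -21},
    {"claw": 0,"tx": -112,"ty": -360,"tz": -94,"ax": 0,"ay": 0,"az": -21},
    {"claw": 0,"tx": -112,"ty": -360,"tz": -94,"ax": 0,"ay": 0,"az": -21},
  ],
)

```text
time: 6.0
position: [0.4723, -0.2513, 0.3263]
orientation: [-0.364, -2.025, 2.023]
ft_force: [0.1, -0.6, -0.1]
width: 0.999
```

Request:
servo_tool(
  series=[
    {"claw": 0,"tx": 0,"ty": 0,"tz": 0,"ax": 0,"ay": 0,"az": 0},
    {"claw": 0,"tx": 0,"ty": 0,"tz": 0,"ax": 0,"ay": 0,"az": 0},
  ],
)

```text
time: 6.17
position: [0.4738, -0.2475, 0.3281]
orientation: [-0.364, -2.027, 2.024]
ft_force: [0.3, -0.3, -0.8]
width: 1.001
```

```bash
python3 st.py
python3 - <<'E'
from h import *
s=state();p,d=read_camera("wrist");cv2.imwrite("pics/w4.png",p);P=cloud("wrist",d,s)
bb=(.43,.515,-.29,-.205)
print(rect(P,.04,.06,bb),rect(P,.015,.03,bb))
E
```

```text
t 6.17 pos [ 473.8 -247.5  328.1] jaw -110.49 y [-0.0017  0.0019 -1.    ] F [ 0.3 -0.3 -0.8] T [-0.01  0.02 -0.01] w 1.001 q [-0.7   0.42  1.47  0.    1.26  1.23] qdmax 0.04
{'n': 1579, 'c': array([ 473.7, -249.3]), 'mean': array([ 475.3, -249.9,   50.5]), 'size': array([14. , 59.2]), 'long_deg': 158.4} {'n': 4808, 'c': array([ 473.9, -249.4]), 'mean': array([ 475.4, -249.9,   23.1]), 'size': array([70.3, 71. ]), 'long_deg': 69.3}
```

View pics/w4.png

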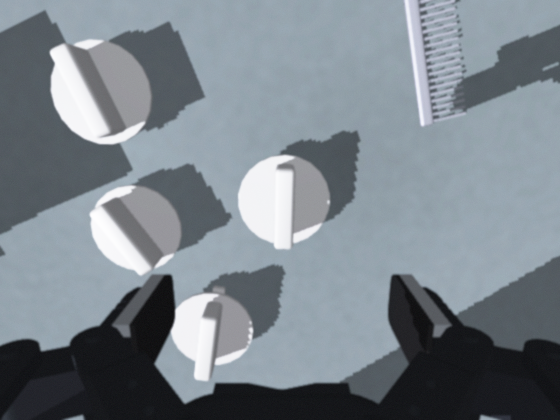

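The lid's bar is at px (284,205), centre (473.7, −249.3), angle 158.4–159.4°. The 14 mm thickness and 59 mm length match. I descend and grip.

Request:
servo_tool(
  series=[
    {"claw": 0,"tx": 0,"ty": -1.8,"tz": -40,"ax": 0,"ay": 0,"az": -0.7},
    {"claw": 0,"tx": 0,"ty": -1.8,"tz": -80,"ax": 0,"ay": 0,"az": -0.7},
    {"claw": 0,"tx": 0,"ty": -1.8,"tz": -105,"ax": 0,"ay": 0,"az": -0.7},
    {"claw": 0,"tx": 0,"ty": -1.8,"tz": -120,"ax": 0,"ay": 0,"az": -0.7},
    {"claw": 0,"tx": 0,"ty": -1.8,"tz": -127,"ax": 0,"ay": 0,"az": -0.7},
    {"claw": 0,"tx": 0,"ty": -1.8,"tz": -127,"ax": 0,"ay": 0,"az": -0.7},
    {"claw": 0,"tx": 0,"ty": -1.8,"tz": -127,"ax": 0,"ay": 0,"az": -0.7},
  ],
)

```text
time: 6.8
position: [0.4743, -0.2488, 0.2029]
orientation: [-0.377, -2.021, 2.022]
ft_force: [0.3, -0.1, 0.0]
width: 0.997
```

```bash
python3 st.py
```

```text
t 6.8 pos [ 474.3 -248.8  202.9] jaw -111.06 y [ 8.e-04 -6.e-04 -1.e+00] F [ 0.3 -0.1  0. ] T [-0.05 -0.05 -0.03] w 0.997 q [-0.7   0.59  1.61  0.    0.94  1.23] qdmax 0.02
```

Request:
servo_tool(
  series=[
    {"claw": 1,"tx": -0.5,"ty": -0.3,"tz": -2,"ax": 0,"ay": 0,"az": 0},
    {"claw": 1,"tx": -0.5,"ty": -0.3,"tz": -2,"ax": 0,"ay": 0,"az": 0},
    {"claw": 1,"tx": -0.5,"ty": -0.3,"tz": -2,"ax": 0,"ay": 0,"az": 0},
    {"claw": 1,"tx": -0.5,"ty": -0.3,"tz": -2,"ax": 0,"ay": 0,"az": 0},
    {"claw": 1,"tx": -0.5,"ty": -0.3,"tz": -2,"ax": 0,"ay": 0,"az": 0},
    {"claw": 1,"tx": -0.5,"ty": -0.3,"tz": -2,"ax": 0,"ay": 0,"az": 0},
    {"claw": 1,"tx": -0.5,"ty": -0.3,"tz": -2,"ax": 0,"ay": 0,"az": 0},
    {"claw": 1,"tx": -0.5,"ty": -0.3,"tz": -2,"ax": 0,"ay": 0,"az": 0},
  ],
)

```text
time: 7.47
position: [0.4732, -0.2499, 0.2005]
orientation: [-0.378, -2.02, 2.02]
ft_force: [-1.3, 0.3, 3.7]
width: 0.153
```

```bash
python3 st.py
```

```text
t 7.47 pos [ 473.2 -249.9  200.5] jaw -111.15 y [ 4.e-04 -3.e-04 -1.e+00] F [-1.3  0.3  3.7] T [ 0.09  0.1  -0.02] w 0.153 q [-0.71  0.59  1.61  0.    0.94  1.23] qdmax 0.0
```

Request:
servo_tool(
  series=[
    {"claw": 1,"tx": 0,"ty": 0,"tz": 20,"ax": 0,"ay": 0,"az": 0},
    {"claw": 1,"tx": 0,"ty": 0,"tz": 60,"ax": 0,"ay": 0,"az": 0},
    {"claw": 1,"tx": 0,"ty": 0,"tz": 100,"ax": 0,"ay": 0,"az": 0},
    {"claw": 1,"tx": 10,"ty": 27,"tz": 130,"ax": 0,"ay": 0,"az": 6},
    {"claw": 1,"tx": 23,"ty": 60,"tz": 150,"ax": 0,"ay": 0,"az": 13},
    {"claw": 1,"tx": 37,"ty": 97,"tz": 160,"ax": 0,"ay": 0,"az": 20},
    {"claw": 1,"tx": 51,"ty": 134,"tz": 160,"ax": 0,"ay": 0,"az": 27},
    {"claw": 1,"tx": 65,"ty": 170,"tz": 160,"ax": 0,"ay": 0,"az": 34},
    {"claw": 1,"tx": 79,"ty": 206,"tz": 160,"ax": 0,"ay": 0,"az": 41},
    {"claw": 1,"tx": 93,"ty": 242,"tz": 160,"ax": 0,"ay": 0,"az": 48},
  ],
)

```text
time: 8.3
position: [0.5665, -0.0059, 0.36]
orientation: [-0.474, 1.957, -1.957]
ft_force: [0.5, -0.8, -0.7]
width: 0.147
```

Request:
servo_tool(
  series=[
    {"claw": 1,"tx": 13,"ty": 32,"tz": 0,"ax": 0,"ay": 0,"az": 7},
    {"claw": 1,"tx": 21,"ty": 54,"tz": 0,"ax": 0,"ay": 0,"az": 14},
    {"claw": 1,"tx": 24,"ty": 61.5,"tz": 0,"ax": 0,"ay": 0,"az": 21},
    {"claw": 1,"tx": 24,"ty": 61.5,"tz": 0,"ax": 0,"ay": 0,"az": 21},
    {"claw": 1,"tx": 24,"ty": 61.5,"tz": 0,"ax": 0,"ay": 0,"az": 21},
  ],
)

```text
time: 8.72
position: [0.5901, 0.0537, 0.3597]
orientation: [-0.765, 1.73, -1.729]
ft_force: [0.9, -1.3, -1.0]
width: 0.149
```

```bash
python3 st.py
python3 - <<'E'
from h import *
s=state();p,d=read_camera("wrist");cv2.imwrite("pics/w5.png",p);P=cloud("wrist",d,s);np.save("w5.npy",d)
z0=s["position"][2]-.2005
q=P.copy();q[...,2]-=z0
x,y=s["position"][:2];bb=(x-.045,x+.045,y-.045,y+.045)
print(rect(q,.018,.03,bb)); 
try: print(rect(q,.042,.056,bb))
except Exception as e: print(e)
E
```

```text
t 8.72 pos [590.1  53.7 359.7] jaw -42.31 y [-1.e-03 -2.e-04 -1.e+00] F [ 0.9 -1.3 -1. ] T [ 0.01  0.02 -0.05] w 0.149 q [-0.11  0.49  1.25 -0.    1.4   0.63] qdmax 0.03
{'n': 8885, 'c': array([595.7,  61. ]), 'mean': array([598.5,  64.2,  23.1]), 'size': array([53.7, 71. ]), 'long_deg': 137.9}
{'n': 6478, 'c': array([589. ,  56.5]), 'mean': array([592.5,  57.7,  50.4]), 'size': array([37.5, 58.2]), 'long_deg': 25.8}
```

View pics/w5.png

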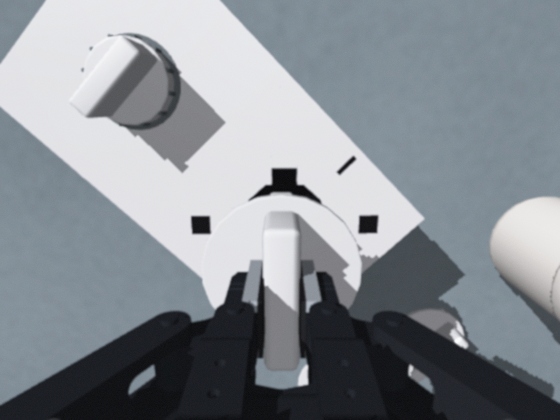

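The lid is held squarely. The slot shows at px (285,178) and the squares at (201,225) and (368,224). I cross-check the mouth with these marks at the present pose.

Run:
```python
from marks import *
s=state();img=cv2.imread("pics/w5.png")
m=marks(img,s,[(346,165),(368,224),(201,225)]);print(m.round(1))
sq=m[1:].mean(0);print("mid sq",sq,"dir",np.degrees(np.arctan2(*(m[1]-m[2])[1::-1])))
j=np.radians(-42.3);print("mouth-TCP along jaw, bar",(sq-s["position"]*1000)[:2]@np.array([[np.cos(j),-np.sin(j)],[np.sin(j),np.cos(j)]]))
```

```text
[[644.1  54.7 110. ]
 [630.   16.2 110. ]
 [551.   88.1 110. ]]
mid sq [590.5376      52.15523663 110.        ] dir -42.275262307140636
mouth-TCP along jaw, bar [ 1.00176775 -0.35050519]
```

Request:
servo_tool(
  series=[
    {"claw": 1,"tx": 0.6,"ty": -0.7,"tz": -20,"ax": 0,"ay": 0,"az": 0.1},
    {"claw": 1,"tx": 0.6,"ty": -0.7,"tz": -38,"ax": 0,"ay": 0,"az": 0.1},
    {"claw": 1,"tx": 0.6,"ty": -0.7,"tz": -45,"ax": 0,"ay": 0,"az": 0.1},
    {"claw": 1,"tx": 0.6,"ty": -0.7,"tz": -48,"ax": 0,"ay": 0,"az": 0.1},
    {"claw": 1,"tx": 0.6,"ty": -0.7,"tz": -51,"ax": 0,"ay": 0,"az": 0.1},
    {"claw": 1,"tx": 0.6,"ty": -0.7,"tz": -54,"ax": 0,"ay": 0,"az": 0.1},
    {"claw": 1,"tx": 0.6,"ty": -0.7,"tz": -54,"ax": 0,"ay": 0,"az": 0.1},
  ],
)

```text
time: 9.35
position: [0.5908, 0.0527, 0.3064]
orientation: [-0.767, 1.726, -1.727]
ft_force: [0.4, -0.7, -1.7]
width: 0.15
```

```bash
python3 st.py
```

```text
t 9.35 pos [590.8  52.7 306.4] jaw -42.09 y [ 4.e-04 -1.e-04 -1.e+00] F [ 0.4 -0.7 -1.7] T [ 0.    0.   -0.01] w 0.15 q [-0.11  0.54  1.33 -0.    1.28  0.62] qdmax 0.01
```

No contact force at 4 mm below deck level, so the lugs are in the slots. I continue down to the seat.

Request:
servo_tool(
  series=[
    {"claw": 1,"tx": 0,"ty": 0,"tz": -4,"ax": 0,"ay": 0,"az": 0},
    {"claw": 1,"tx": 0,"ty": 0,"tz": -8,"ax": 0,"ay": 0,"az": 0},
    {"claw": 1,"tx": 0,"ty": 0,"tz": -11,"ax": 0,"ay": 0,"az": 0},
    {"claw": 1,"tx": 0,"ty": 0,"tz": -13,"ax": 0,"ay": 0,"az": 0},
    {"claw": 1,"tx": 0,"ty": 0,"tz": -13.5,"ax": 0,"ay": 0,"az": 0},
  ],
)

```text
time: 9.77
position: [0.5908, 0.053, 0.2923]
orientation: [-0.768, 1.726, -1.726]
ft_force: [-1.4, 0.5, 0.0]
width: 0.147
```

```bash
python3 st.py
```

```text
t 9.77 pos [590.8  53.  292.3] jaw -42.05 y [-6.e-04  0.e+00 -1.e+00] F [-1.4  0.5  0. ] T [ 0.02  0.07 -0.01] w 0.147 q [-0.11  0.55  1.34 -0.    1.24  0.62] qdmax 0.0
```

Request:
servo_tool(
  series=[
    {"claw": 1,"tx": 0,"ty": 0,"tz": -0.7,"ax": 0,"ay": 0,"az": 0},
    {"claw": 1,"tx": 0,"ty": 0,"tz": -0.7,"ax": 0,"ay": 0,"az": 0},
  ],
)

```text
time: 9.93
position: [0.5908, 0.053, 0.2923]
orientation: [-0.767, 1.726, -1.726]
ft_force: [-1.9, 0.1, 2.5]
width: 0.152
```

```bash
python3 st.py
```

```text
t 9.93 pos [590.8  53.  292.3] jaw -42.05 y [ 3.e-04 -1.e-04 -1.e+00] F [-1.9  0.1  2.5] T [ 0.08  0.29 -0.05] w 0.152 q [-0.11  0.55  1.35 -0.    1.24  0.62] qdmax 0.0
```

Seated: z stopped at 292.3 and Fz rose to 2.5 N. I twist 44° clockwise first, then trim.

Request:
servo_tool(
  series=[
    {"claw": 1,"tx": 0,"ty": 0,"tz": 0,"ax": 0,"ay": 0,"az": -5},
    {"claw": 1,"tx": 0,"ty": 0,"tz": 0,"ax": 0,"ay": 0,"az": -10},
    {"claw": 1,"tx": 0,"ty": 0,"tz": 0,"ax": 0,"ay": 0,"az": -15},
    {"claw": 1,"tx": 0,"ty": 0,"tz": 0,"ax": 0,"ay": 0,"az": -20},
    {"claw": 1,"tx": 0,"ty": 0,"tz": 0,"ax": 0,"ay": 0,"az": -25},
    {"claw": 1,"tx": 0,"ty": 0,"tz": 0,"ax": 0,"ay": 0,"az": -30},
    {"claw": 1,"tx": 0,"ty": 0,"tz": 0,"ax": 0,"ay": 0,"az": -35},
    {"claw": 1,"tx": 0,"ty": 0,"tz": 0,"ax": 0,"ay": 0,"az": -40},
    {"claw": 1,"tx": 0,"ty": 0,"tz": 0,"ax": 0,"ay": 0,"az": -43},
    {"claw": 1,"tx": 0,"ty": 0,"tz": 0,"ax": 0,"ay": 0,"az": -44},
  ],
)

```text
time: 10.77
position: [0.591, 0.0529, 0.2923]
orientation: [-0.072, 2.186, -2.187]
ft_force: [1.3, -0.7, 1.0]
width: 0.149
```

```bash
python3 st.py
```

```text
t 10.77 pos [591.   52.9 292.3] jaw -86.16 y [ 1.2e-03 -3.0e-04 -1.0e+00] F [ 1.3 -0.7  1. ] T [-0.13 -0.07  0.13] w 0.149 q [-0.11  0.55  1.34 -0.    1.24  1.39] qdmax 0.14
```

Request:
servo_tool(
  series=[
    {"claw": 1,"tx": 0,"ty": 0,"tz": 0,"ax": 0,"ay": 0,"az": -1.1},
    {"claw": 1,"tx": 0,"ty": 0,"tz": 0,"ax": 0,"ay": 0,"az": -1.1},
    {"claw": 1,"tx": 0,"ty": 0,"tz": 0,"ax": 0,"ay": 0,"az": -1.1},
  ],
)

```text
time: 11.02
position: [0.5909, 0.0529, 0.2923]
orientation: [-0.055, 2.195, -2.195]
ft_force: [1.4, -0.3, 2.1]
width: 0.151
```

```bash
python3 st.py
python3 - <<'E'
from h import *
s=state();p,d=read_camera("wrist");cv2.imwrite("pics/w6.png",p);P=cloud("wrist",d,s)
p2,d2=read_camera("top");cv2.imwrite("pics/t6.png",p2)
m=(P[...,2]>.105)&(P[...,2]<.1125);print("deck",rect(P,.105,.1125,(.5,.7,-.045,.26)))
try: print("wing",rect(P,.138,.16,(.54,.62,.14,.205)))
except Exception as e: print(e)
E
```

```text
t 11.02 pos [590.9  52.9 292.3] jaw -87.09 y [ 1.e-03 -2.e-04 -1.e+00] F [ 1.4 -0.3  2.1] T [-0.08 -0.14  0.02] w 0.151 q [-0.11  0.55  1.34 -0.    1.24  1.41] qdmax 0.0
deck {'n': 65544, 'c': array([588.1,  94.2]), 'mean': array([611.2,  94.2, 111.1]), 'size': array([131.2, 203.4]), 'long_deg': 92.9}
wing {'n': 0, 'c': array([0., 0.]), 'mean': array([nan, nan, nan]), 'size': array([0., 0.]), 'long_deg': 0.0}h.py:21: RuntimeWarning: Mean of empty slice.
  return dict(n=int(m.sum()),c=np.round(c,1),mean=np.round(q.mean(0)*1000,1),size=np.round(sorted(sz),1),long_deg=round(float(np.degrees(np.arctan2(l[1],l[0]))%180),1))
  ret = um.true_divide(
```

View pics/w6.png

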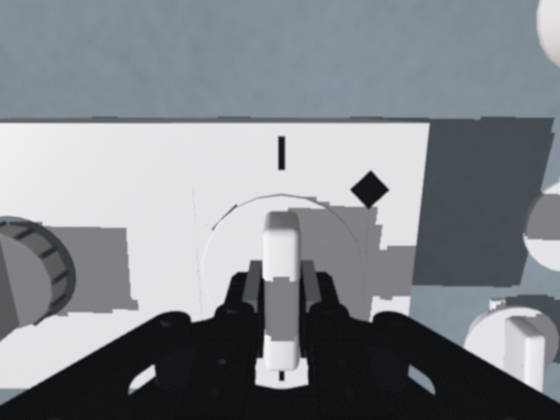

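The bar lies in line with both dashes (columns 281–282, dashes at rows 152 and 375), with the flange on the deck. I hold a moment and re-read before handing in.

Request:
servo_tool(
  series=[
    {"claw": 1,"tx": 0,"ty": 0,"tz": 0,"ax": 0,"ay": 0,"az": 0},
    {"claw": 1,"tx": 0,"ty": 0,"tz": 0,"ax": 0,"ay": 0,"az": 0},
    {"claw": 1,"tx": 0,"ty": 0,"tz": 0,"ax": 0,"ay": 0,"az": 0},
    {"claw": 1,"tx": 0,"ty": 0,"tz": 0,"ax": 0,"ay": 0,"az": 0},
  ],
)

```text
time: 11.45
position: [0.5909, 0.0529, 0.2922]
orientation: [-0.054, 2.195, -2.196]
ft_force: [2.1, 0.3, 3.9]
width: 0.144
```

```bash
python3 st.py
python3 - <<'E'
from h import *
T=[]
for i in range(6):
    p,d=read_camera("wrist");T.append(state()["ft_torque"][2])
print(np.round(T,3))
P=cloud("wrist",d,state());print("bar",rect(P,.1405,.146,(.566,.64,.04,.066)))
p,d=read_camera("top");P=cloud("top",d)
for b in [(.53,.63,.13,.215)]:
    m=rect(P,.135,.16,b);print("wing top cam",m)
for n,c in [("lids",(.59,-.153)),("l2",(.49,-.13)),("l3",(.3835,-.149))]: print(n,rect(P,.015,.06,(c[0]-.045,c[0]+.045,c[1]-.045,c[1]+.045)))
E
```

```text
t 11.45 pos [590.9  52.9 292.2] jaw -87.14 y [ 1.e-03 -1.e-04 -1.e+00] F [2.1 0.3 3.9] T [-0.12 -0.34  0.09] w 0.144 q [-0.11  0.55  1.34 -0.    1.24  1.41] qdmax 0.0
[0.124 0.095 0.176 0.108 0.136 0.144]
bar {'n': 4958, 'c': array([593.5,  54.3]), 'mean': array([595.2,  53.4, 142.6]), 'size': array([25. , 55.3]), 'long_deg': 172.4}
wing top cam {'n': 75, 'c': array([581.7, 172.7]), 'mean': array([581.4, 172.4, 147.4]), 'size': array([12.3, 41.3]), 'long_deg': 0.5}
lids {'n': 445, 'c': array([ 590.8, -152.7]), 'mean': array([ 590.3, -152.4,   28.3]), 'size': array([69.6, 70.6]), 'long_deg': 134.3}
l2 {'n': 453, 'c': array([ 490.1, -129.3]), 'mean': array([ 489.7, -129.1,   28.2]), 'size': array([68.8, 69.6]), 'long_deg': 126.7}
l3 {'n': 462, 'c': array([ 382.8, -149.8]), 'mean': array([ 383.4, -148.8,   28.1]), 'size': array([68.5, 70.1]), 'long_deg': 179.1}
```

```bash
python3 -c "
from bench import *
print(sign_off())"
```

```text
the job is handed in; nothing more can be done
None
```

I screwed the refill cap clockwise onto its stop. Then I put the rightmost lid into the mouth and twisted it clockwise to the half-turn. I handed in at about 12 s, with the arm still gripping and holding the lid there.

**Cap:** The wrist torque rose from 0.10 to 0.88 N m over the last 2°, so it is on the stop. The wrist camera then put the wing at 2.7°, against the dispenser's 2.9°. A later top-camera reading gave 0.5°. I put that down to its coarse pixels, so the two cameras disagree slightly.

**Lid:** It dropped through the slots with no contact force and seated at the expected height. I turned it 45.1° in all, to a jaw angle of −87.14°, which matches the half-turn target of −87.14°. The picture shows the bar in line with both dashes. A steady 0.10–0.18 N m pushes back, somewhat above the 0.1 N m stated for the spring there. The turn stopped well short of the lock angle.

**Other checks:**
- **Failed check:** My final depth fit of the bar angle was spoiled by the fingers (a 25 mm wide blob), so I ignored it and relied on the picture and the jaw angle.
- **Look-alike lids:** All three measured within 1 mm of where they started.
- **Brushes, comb and canister:** I planned the paths clear of them and felt no contact, but did not re-measure their positions.
- **Camera offset:** The top camera read about 3–4 mm short in x of the wrist camera, so I used the wrist values.

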